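# Straddle a ferrite core with test tweezers at the marked gap

## Robot

A 7-joint arm with a two-finger parallel gripper is mounted at the origin on the work surface. World frame = base frame: x ahead of the robot, y to its left, z up, the work surface at z = 0. Lengths are in m, angles in rad, forces in N, time in s.
With the tool pointing down it reaches from about 0.4 to 0.85 m from the base axis. Payload 4.5 kg.
Tool frame: the origin (TCP) lies at the very end of the fingers, on their centre line; the grasp point (between the pads) lies 19 mm behind it; z points along the fingers, y is the line along which they close (so a half turn about z gives the same grasp; the last joint's range is limited). The gripper opens to 88 mm and grips with 3 to 60 N. Pads are 18 mm wide; open, the fingers measure 123 mm over their backs; the gripper's body (75 mm by 187 mm) begins 45 mm behind the grasp point.
Start: joints at [1.336, 0.689, -0.195, 1.565, 0.157, 0.902, -0.215], TCP at [0.166, -0.603, 0.239] pointing down, gripper open.
Joint ranges: [-3.01, 3.01], [-0.46, 2.08], [-1.47, 1.51], [0.13, 2.56], [-1, 4.14], [0.04, 2.09], [-2.66, 2.66]. Speed limits (rad/s): [2.57, 2.57, 3.14, 3.14, 3.14, 3.14, 3.14].

## Interface

Orientations are given as a unit quaternion [x, y, z, w].
In Python, from plant import r, optics gives the robot as it stands.
- The arm moves only by the tool servo_tool, never from a script. Its arguments are lists of equal length, an entry for each row: "translation": the shift along the tool's x, y, z in m, a list of three; "turn": the turn, a rotation vector about the tool's x, y, z in rad, a list of three. In form: {"translation": [[dx, dy, dz], ...], "turn": [[rx, ry, rz], ...]}. A call has 1 to 10 rows; each row shifts and turns the commanded pose from where the row before left it, along the tool's axes as they then stand; what a row does not reach is not made up. A row lasts 1/8 s, in which the tool goes at most 62.5 mm and 10.7 degrees, less where a joint would pass 70% of its speed; a pose out of reach is approached as far as the arm can. A call is refused whole if a number of a shift passes 0.0625 or a number of a turn 0.188, either way. A call with a gripper value outside its range is refused whole. "grip" is the opening, from 0 (shut) to 1 (fully open), set as the call begins (left out, the last holds). The fingers move at their own pace and stop on an object; "grip_force" is the grip in N (left out, the last holds). Time passes only in rows, so rows that do not move let the fingers close. It gives the time, the measured TCP pose, the force, the opening and the grip force at its end, in the units of the state.
- r.get_state(): the state, without advancing time (a new reading comes with each control period).
- optics.snapshot(name): name is "scene" or "top"; returns a dict with "img" (384x512x3 uint8, red, green, blue), "z_map" (384x512 float32, m along the optical axis (not along the pixel's ray), 0 where there is no reading), "mtx" (3x3 intrinsics, pixels), "R" (3x3) and "t" (3): a world point X has camera coordinates R X + t. Camera axes: x right, y down, z forward; pixel columns grow to the right and rows downward; lengths in m; the calibration is good to about 2 mm. A picture is of the moment at which its call begins.
- r.finish_job(): hands the job in; it is judged then, once.
The state is a dict: "clock": time; "q": joint angles; "qd": joint speeds; "joint_torque": joint torques, N m; "tool_pos": TCP position; "eef_rot": TCP orientation; "contact_force": force on the tool from outside, world axes, zero at the start; "moment": the same for the moment, N m; "opening": opening from 0.0 (shut) to 1.0 (fully open); "finger_force": force on a finger pad.
Only numpy, scipy, OpenCV 4.12 (cv2) and the standard library are available. Lean on these libraries where they do the work, as an engineer would, in place of code of your own. Each camera call takes 0.05 s, during which the arm holds its last target. There are 200 camera calls.

## Task

Thread the smaller ferrite ring onto the test jig's spigot so that it lies flat on the plate, and let go of it. Then take the sprung tweezers off their rest by the finger grips and hold them level with the two tips either side of the middle of the ring and at its height, squeezed so that the inner face of each tip stands over its own engraved line (a 32 mm gap), touching neither ring nor jig. Finish while holding them there, gap steady, and leave all the other things where they are.

Things in the scene. Friction and masses are not known exactly. Their poses are not given: they have to be found in the camera images.
- core: the smaller of two dark ferrite rings, lying flat: 20 mm outside, hole 10 mm, 12 mm high, 14 g. Origin at the centre of its underside
- jig: fixed test jig: block 66 (x) x 80 (y) x 36 mm high with a white top plate. Two dark lines, 4 mm wide and 44 mm long, run along its x axis on the plate, their middles at y = +16 and -16 mm: 32 mm apart. Origin at the centre of its underside. Brass sockets are on the +x face; the -x face looks roughly to the robot
- spigot_foot (a point): foot of the jig's spigot: the middle of the plate's surface, between the lines, 36 mm above the bench. The steel spigot is 7 mm in diameter and stands 18 mm up from here, tapered in the last 2 mm
- tweezers: large sprung steel tweezers, about 190 mm long, 58 g, lying level across their rest. Origin midway between the two black finger grips, at mid height, 32 mm above the bench as they lie; x runs along them to the tips, which lie 90 mm ahead, z up. Two like arms open evenly from a spine at x = -75 mm. The arms are 10 mm high, 6 mm at the tips
- grip_left (a point): middle of the outer face of the left (+y) arm's finger grip, 40 mm long, 12 mm high, 4 mm thick. At rest the two outer faces are 37 mm apart and the tips 48 mm; with the faces 30 mm apart (then parallel) the tips are at the marked 32 mm. The tip gap closes 2.2 mm per mm of squeeze; the squeeze takes about 6.5 N at the marked gap, in proportion to its travel
- grip_right (a point): the same on the right (-y) arm
- tip_left (a point): inner face of the left (+y) arm's tip, 2 mm short of its end, at mid height; the tip is 6 mm high and 3 mm thick outward from here
- tip_right (a point): the same on the right (-y) arm
- tweezers_left (a joint): angle of the left arm: 0 at rest (open), grows as it is squeezed, 0.0485 rad at the marked gap, stop at 0.135; the arm pivots 165 mm behind the tip
- tweezers_right (a joint): the same for the right arm
- rest: fixed wooden rest that carries the tweezers: base 150 x 85 x 5 mm and two cross bars, 10 mm thick, 80 mm wide and 27 mm high, at x = -54 and +56 mm, either side of the finger grips. Origin at the centre of its underside, right under the tweezers' origin
- big_core: second dark ferrite ring, larger: 38 mm outside, 15 mm high; not needed. Origin at the centre of its underside
- reel: white wire reel standing on end, 52 mm across, 42 mm high
- screwdriver: screwdriver lying flat, 170 mm long
- jar: small clear screw jar, 42 mm across, 50 mm high
- cleaner: white cleaner bottle, 52 mm across, 75 mm high
- multimeter: hand multimeter lying flat, 150 x 76 x 40 mm
- board: green circuit board on four short feet, 75 x 95 mm, 24 mm high

How it is judged:
By the outcome, as a careful person would: the job done as asked, in the order asked, and still so for the second after the job is handed in, while the arm keeps its last pose, push and grip.
It also fails if it takes over 61 s, if anything falls off the work surface, if the arm or the gripper's body presses on something with over 40 N, if the wrist force passes 120 N, or if a joint passes its speed limit or range.

## Working session

There is one attempt and no reset: what is moved stays moved. The work goes in short steps, Python scripts to look and compute and a tool call to move; the robot and the scene stay as the last step left them, time stands still between calls to the robot, and variables do not carry over. Pictures are saved under pics/ and viewed, at most 10 in all, crops included, and the job is handed in when it is done.

Besides the shell and the picture viewer there is one more tool, called after "Request:" by a JSON object that holds its "op" and its "data". servo_tool: Moves the arm, as the interface text tells. Its arguments: {"type":"object","properties":{"translation":{"type":"array"},"turn":{"type":"array"},"grip":{"type":"number"},"grip_force":{"type":"number"}},"required":["translation","turn"]}

```bash
ls; mkdir -p pics
python3 - <<'E'
from plant import r, optics
import cv2,numpy as np
print(r.get_state())
for n in ("scene","top"):
    s=optics.snapshot(n); np.savez(f"{n}0.npz",**s)
    cv2.imwrite(f"pics/{n}0.png",s["img"][:,:,::-1]); print(n,s["mtx"],s["R"],s["t"])
E
```

```text
pics
{'clock': 0.0, 'q': array([ 1.33578295,  0.68996829, -0.19452367,  1.56631623,  0.15729753,
        0.90248575, -0.21510527]), 'qd': array([-0.00013445,  0.00042067, -0.0001464 ,  0.00094537,  0.00116493,
       -0.00013646, -0.0003883 ]), 'joint_torque': array([-1.25568549e-04, -5.27565408e+01, -1.26694411e+00, -1.53429991e+01,
       -5.26383449e-02,  6.50423506e-03,  1.51692475e-04]), 'tool_pos': array([ 0.16578832, -0.60197343,  0.23792747]), 'eef_rot': array([ 9.90975144e-01,  1.34042779e-01, -1.79067560e-04, -8.74838951e-04]), 'contact_force': array([ 0.16600627, -0.01865772,  0.14727072]), 'moment': array([-0.01103716,  0.02096228,  0.02406544]), 'finger_force': 0.0, 'opening': 1.0002967797635536}
scene [[380.15292849   0.         256.19261315]
 [  0.         380.15292849 192.27323145]
 [  0.           0.           1.        ]] [[-0.76689189  0.64165443  0.01250711]
 [ 0.48557472  0.59287101 -0.64243378]
 [-0.41963558 -0.48660411 -0.76623914]] [ 0.44555528 -0.23074619  1.42064256]
top [[452.19838369   0.         265.42438981]
 [  0.         452.19838369 191.18778148]
 [  0.           0.           1.        ]] [[-2.77607811e-02 -9.99610329e-01 -2.92045000e-03]
 [-9.97106123e-01  2.78978453e-02 -7.07183794e-02]
 [ 7.07722967e-02  9.48801123e-04 -9.97492046e-01]] [0.01554658 0.58671861 1.23218404]
```

View pics/top0.png

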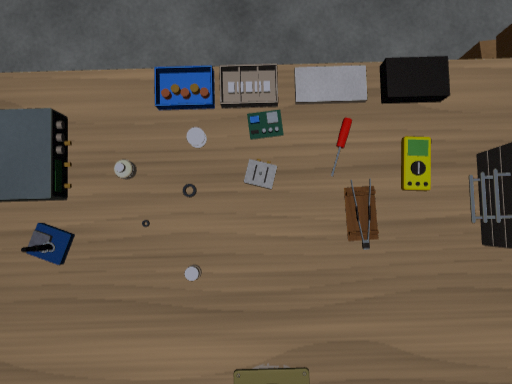

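View pics/scene0.png

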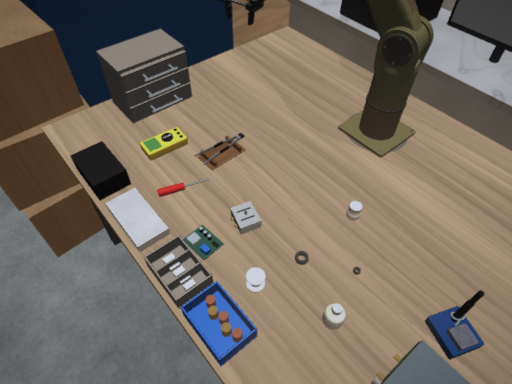

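The top view shows the small core at (146,223), the big core at (190,190), the jig at (261,174) and the tweezers near (361,213), tips up in the image and spine at (366,244). The scene view shows the core at (357,270), the jig at (246,216) and the tweezers at (221,150).

```bash
cat > h.py <<'E'
import numpy as np,cv2
def load(n): return dict(np.load(n))
def ray(s,uv,z):
    c=-s["R"].T@s["t"]; d=s["R"].T@np.linalg.solve(s["mtx"],[uv[0],uv[1],1.])
    return c+d*(z-c[2])/d[2]
def proj(s,X):
    p=s["mtx"]@(s["R"]@np.asarray(X,float)+s["t"]); return p[:2]/p[2]
def crop(img,u,v,h,k,w=None):
    w=w or h; c=img[v-h:v+h,u-w:u+w,::-1]; return cv2.resize(c,None,fx=k,fy=k,interpolation=cv2.INTER_CUBIC)
def darkcent(s,u,v,h):
    "weighted dark-blob centroid against the local background"
    g=s["img"][v-h:v+h+1,u-h:u+h+1].mean(2); bg=np.median(g); m=((bg-g)>0.35*(bg-g.min())).astype(np.uint8)
    cs,_=cv2.findContours(m,0,1); c=max(cs,key=cv2.contourArea); f=cv2.drawContours(m*0,[c],0,1,-1)
    f=cv2.dilate(f,np.ones((3,3),np.uint8)); hole=cv2.erode(f,np.ones((3,3),np.uint8),iterations=2)
    w=np.clip((bg-g)/(bg-np.percentile(g[m>0],20)),0,1)*f; w[hole>0]=1
    y,x=np.mgrid[v-h:v+h+1,u-h:u+h+1]; return np.array([(w*x).sum(),(w*y).sum()])/w.sum(), w.sum()
E
python3 - <<'E'
from h import *
S={n:load(n+"0.npz") for n in("scene","top")}
for n,(u,v) in(("top",(146,223)),("scene",(357,270))):
    c,a=darkcent(S[n],u,v,9); print(n,c,a,ray(S[n],c,6e-3))
for n,(u,v) in(("top",(190,190)),("scene",(302,258))):
    c,a=darkcent(S[n],u,v,14); print(n,c,a,ray(S[n],c,7.5e-3))
t,s=S["top"]["img"],S["scene"]["img"]
m=np.hstack([np.vstack([crop(t,261,174,25,8),np.zeros((2,400,3),np.uint8)]),crop(s,246,216,25,8)[:402] if 0 else np.vstack([crop(s,246,216,25,8),np.zeros((2,400,3),np.uint8)])])
cv2.imwrite("pics/jig.png",m[:,:800])
m=np.hstack([crop(t,361,213,40,7,28),crop(s,221,150,40,7,28)]); print(m.shape)
cv2.imwrite("pics/twz.png",m)
E
```

```text
top [145.47813731 222.8990806 ] 44.453290870488324 [0.5086154  0.33642424 0.006     ]
scene [356.2614455  270.36218917] 48.42604501607718 [0.50840379 0.33887997 0.006     ]
top [189.18011602 190.12222444] 150.5722891566265 [0.59683486 0.2126896  0.0075    ]
scene [301.23092559 257.52387878] 150.56992084432719 [0.59725436 0.2149507  0.0075    ]
(560, 784, 3)
```

View pics/jig.png

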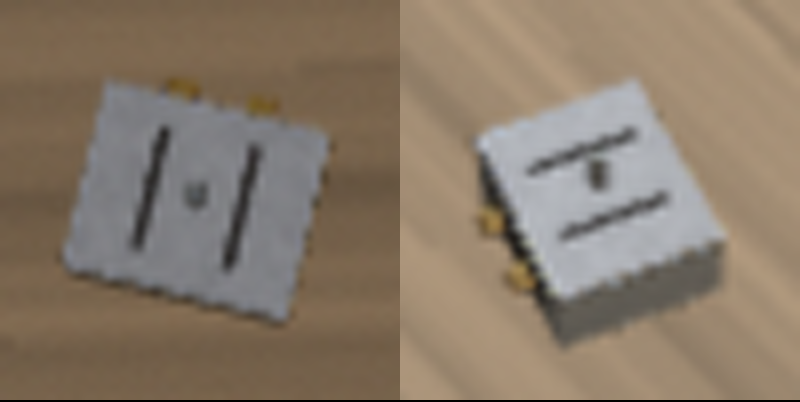

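View pics/twz.png

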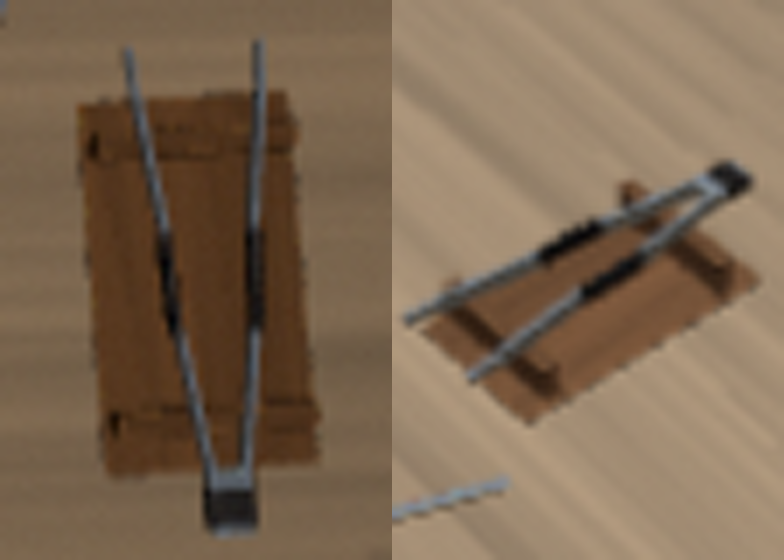

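The jig crop shows the two lines, with the spigot midway at top crop (197,195) and scene crop (600,172). The tweezers crop shows the black grips at top crop (168,283) and (256,280), the tips at (128,48) and (258,40), and the spine block at (231,507).

```bash
cat > m.py <<'E'
from h import *
def comps(s,u,v,h,w,k,thr,amin):
    g=cv2.resize(s["img"][v-h:v+h,u-w:u+w].mean(2),None,fx=k,fy=k,interpolation=cv2.INTER_CUBIC)
    m=(g<thr).astype(np.uint8); n,l,st,ce=cv2.connectedComponentsWithStats(m); out=[]
    for i in range(1,n):
        if st[i,4]<amin: continue
        y,x=np.nonzero(l==i); P=np.c_[x,y].astype(float); d=P-P.mean(0); e=np.linalg.svd(d,full_matrices=False)[2][0]
        pr=d@e; f=lambda p:(p+.5)/k-.5+[u-w,v-h]
        out.append((f(P.mean(0)),f(P.mean(0)+e*pr.min()),f(P.mean(0)+e*pr.max()),st[i,4]/k**2))
    return out
E
python3 - <<'E'
from m import *
S={n:load(n+"0.npz") for n in("scene","top")}
np.set_printoptions(precision=4,suppress=True)
for n,(u,v) in(("top",(261,174)),("scene",(246,216))):
    print(n)
    for c in comps(S[n],u,v,11 if n=="top" else 13,11,8,115 if n=="top" else 130,100): print(c, [ray(S[n],p,.036)[:2] for p in c[:3]])
for n,(u,v) in(("top",(361,213)),("scene",(221,150))):
    print(n)
    for c in comps(S[n],u,v,40,28,8,50,100): print(c, [ray(S[n],p,.034)[:2] for p in c[:3]])
for n in S: print(n,-S[n]["R"].T@S[n]["t"])
T=S["top"]; f=lambda x,y:np.array([(x+.5)/7-.5+361-28,(y+.5)/7-.5+213-40])
for p in((128,48),(258,40),(231,507)): print(ray(T,f(*p),.032))
F=S["scene"]; f=lambda x,y:np.array([(x-392+.5)/7-.5+221-28,(y+.5)/7-.5+150-40])
for p in((407,320),(472,380),(732,178)): print(ray(F,f(*p),.032))
E
```

```text
top
(array([269.2642, 163.1715]), array([266.2829, 162.7991]), array([271.5598, 163.4583]), np.float64(6.46875)) [array([ 0.6627, -0.0135]), array([ 0.664 , -0.0054]), array([ 0.6618, -0.0198])]
(array([254.2979, 172.176 ]), array([256.3393, 163.9442]), array([252.2964, 180.2465]), np.float64(39.6875)) [array([0.639 , 0.0283]), array([0.6616, 0.0221]), array([0.6169, 0.0343])]
(array([265.7156, 174.5004]), array([267.7139, 166.1639]), array([263.7065, 182.8821]), np.float64(39.765625)) [array([ 0.6317, -0.0029]), array([ 0.6546, -0.009 ]), array([0.6088, 0.0033])]
(array([260.028 , 172.9338]), array([260.3108, 170.9382]), array([259.7304, 175.0332]), np.float64(11.484375)) [array([0.6365, 0.0126]), array([0.642 , 0.0117]), array([0.6307, 0.0136])]
(array([252.145 , 183.8485]), array([249.5116, 183.5986]), array([255.959 , 184.2104]), np.float64(7.4375)) [array([0.607, 0.035]), array([0.6079, 0.0422]), array([0.6057, 0.0246])]
scene
(array([243.9548, 210.3023]), array([250.3078, 208.4748]), array([236.6598, 212.4007]), np.float64(30.140625)) [array([0.6306, 0.002 ]), array([0.6117, 0.
[... 3571 characters left out ...]
np.float64(26.0)) [array([ 0.5181, -0.2465]), array([ 0.4964, -0.2486]), array([ 0.5395, -0.2443])]
(array([204.4283, 156.2051]), array([201.2134, 153.5076]), array([207.5135, 158.7938]), np.float64(18.265625)) [array([ 0.5896, -0.2607]), array([ 0.5906, -0.2782]), array([ 0.5887, -0.2442])]
(array([212.7611, 163.1969]), array([209.4638, 160.8247]), array([215.7155, 165.3223]), np.float64(18.921875)) [array([ 0.5871, -0.2165]), array([ 0.5892, -0.2324]), array([ 0.5853, -0.2025])]
scene [1.0499 0.5422 0.9347]
top [ 0.4982 -0.002   1.2706]
[ 0.612  -0.2365  0.032 ]
[ 0.6137 -0.2877  0.032 ]
[ 0.4318 -0.2692  0.032 ]
[ 0.6113 -0.2867  0.032 ]
[ 0.6102 -0.234   0.032 ]
[ 0.4268 -0.2681  0.032 ]
```

Request:
{"op": "servo_tool", "data": {"translation": [[0,0,0],[0,0,0],[0,0,0],[0,0,0],[0,0,0],[0,0,0],[0,0,0],[0,0,0],[0.038,0.042,0],[0.038,0.042,0]], "turn": [[0,0,-0.163],[0,0,-0.163],[0,0,-0.163],[0,0,-0.163],[0,0,-0.163],[0,0,-0.163],[0,0,-0.163],[0,0,-0.163],[0,0,0],[0,0,0]], "grip": 0.6}}

```text
clock: 1.35
tool_pos: [0.2501, -0.5256, 0.2382]
eef_rot: [0.707, 0.707, 0.0, -0.0]
contact_force: [1.1, -0.4, 0.5]
opening: 0.597
finger_force: 0.0
```

Request:
{"op": "servo_tool", "data": {"translation": [[0.038,0.042,0],[0.038,0.042,0],[0.038,0.042,0],[0.038,0.042,0],[0.038,0.042,0],[0.038,0.042,0],[0.058,0,0],[0.058,0,0],[0.058,0,0],[0.058,0,0]], "turn": [[0,0,0],[0,0,0],[0,0,0],[0,0,0],[0,0,0],[0,0,0],[0,0,0],[0,0,0],[0,0,0],[0,0,0]]}}

```text
clock: 2.6
tool_pos: [0.5006, -0.0642, 0.2385]
eef_rot: [0.706, 0.708, -0.0, -0.0]
contact_force: [0.4, 1.2, 0.8]
opening: 0.599
finger_force: 0.0
```

Request:
{"op": "servo_tool", "data": {"translation": [[0.0575,0.001,0],[0.0575,0.001,0],[0.0575,0.001,0],[0.0575,0.001,0],[0.0575,0.001,0],[0.0575,0.001,0],[0.0575,0.002,0],[0,0,0.058],[0,0,0.058],[0,0,0.03]], "turn": [[0,0,0],[0,0,0],[0,0,0],[0,0,0],[0,0,0],[0,0,0],[0,0,0],[0,0,0],[0,0,0],[0,0,0]]}}

```text
clock: 3.85
tool_pos: [0.5064, 0.3351, 0.0892]
eef_rot: [0.706, 0.708, -0.003, -0.0]
contact_force: [-0.4, 0.1, 0.5]
opening: 0.602
finger_force: 0.0
```

Request:
{"op": "servo_tool", "data": {"translation": [[0.002,0.002,0.04],[0,0,0.025],[0,0,0.01],[0,0,0.005],[0,0,0]], "turn": [[0,0,0],[0,0,0],[0,0,0],[0,0,0],[0,0,0]]}}

```text
clock: 4.47
tool_pos: [0.5105, 0.3388, 0.0132]
eef_rot: [0.706, 0.708, 0.0, 0.0]
contact_force: [-0.7, 0.4, 0.7]
opening: 0.597
finger_force: 0.0
```

Request:
{"op": "servo_tool", "data": {"translation": [[-0.001,-0.002,0.005],[0,0,0.003],[0,0,0]], "turn": [[0,0,0],[0,0,0],[0,0,0]]}}

```text
clock: 4.85
tool_pos: [0.5081, 0.3375, 0.0046]
eef_rot: [0.706, 0.708, -0.0, 0.0]
contact_force: [-0.6, -0.1, -0.3]
opening: 0.598
finger_force: 0.0
```

Request:
{"op": "servo_tool", "data": {"translation": [[0,0,0],[0,0,0],[0,0,0],[0,0,0],[0,0,0],[0,0,0]], "turn": [[0,0,0],[0,0,0],[0,0,0],[0,0,0],[0,0,0],[0,0,0]], "grip": 0.1, "grip_force": 4}}

```text
clock: 5.6
tool_pos: [0.5082, 0.3376, 0.0048]
eef_rot: [0.706, 0.708, 0.0, 0.0]
contact_force: [0.0, 0.4, -0.4]
opening: 0.225
finger_force: 4.0
```

Request:
{"op": "servo_tool", "data": {"translation": [[0,0,0],[0,0,0],[0,0,0],[0,0,0],[0,0,0],[0,0,0],[0,0,0],[0,0,0],[0,0,0],[0,0,0]], "turn": [[0,0,0],[0,0,-0.174],[0,0,-0.174],[0,0,-0.174],[0,0,-0.174],[0,0,-0.174],[0,0,-0.174],[0,0,-0.174],[0,0,-0.174],[0,0,-0.174]], "grip": 0.42}}

```text
clock: 6.85
tool_pos: [0.5082, 0.3374, 0.0046]
eef_rot: [-0.001, 1.0, -0.0, 0.0]
contact_force: [-0.4, -0.0, -0.0]
opening: 0.421
finger_force: 0.0
```

Request:
{"op": "servo_tool", "data": {"translation": [[0,0,0],[0,0,0],[0,0,0],[0,0,0],[0,0,0]], "turn": [[0,0,0],[0,0,0],[0,0,0],[0,0,0],[0,0,0]], "grip": 0.1, "grip_force": 6}}

```text
clock: 7.48
tool_pos: [0.5081, 0.3377, 0.0047]
eef_rot: [0.002, 1.0, -0.0, 0.0]
contact_force: [-0.0, 1.3, -0.6]
opening: 0.227
finger_force: 6.0
```

Request:
{"op": "servo_tool", "data": {"translation": [[0,0,-0.04],[0,0,-0.045],[-0.018,-0.046,0],[-0.018,-0.046,0],[-0.018,-0.046,0],[-0.018,-0.046,0],[-0.018,-0.046,0],[-0.018,-0.046,0],[-0.018,-0.047,0],[0,0,0]], "turn": [[0,0,0],[0,0,0],[0,0,0],[0,0,0],[0,0,0],[0,0,0],[0,0,0],[0,0,0],[0,0,0],[0,0,0]]}}

```text
clock: 8.72
tool_pos: [0.6344, 0.0074, 0.0888]
eef_rot: [0.006, 1.0, -0.002, 0.0]
contact_force: [-0.5, -0.2, 0.1]
opening: 0.222
finger_force: 6.0
```

Run:
```python
from plant import r, optics
from h import *
s=optics.snapshot("scene"); t=optics.snapshot("top"); np.savez("scene1.npz",**s)
print(r.get_state()["tool_pos"],r.get_state()["q"])
T=load("top0.npz")
cv2.imwrite("pics/hold.png",np.hstack([crop(s["img"],246,206,30,7,28),crop(t["img"],261,174,30,7,28)]))
```

```text
[0.63306367 0.01408122 0.08961465] [ 0.30821786  1.00584951 -0.7850231   1.63133076  0.87461462  0.89053798
  0.73841345]
```

View pics/hold.png

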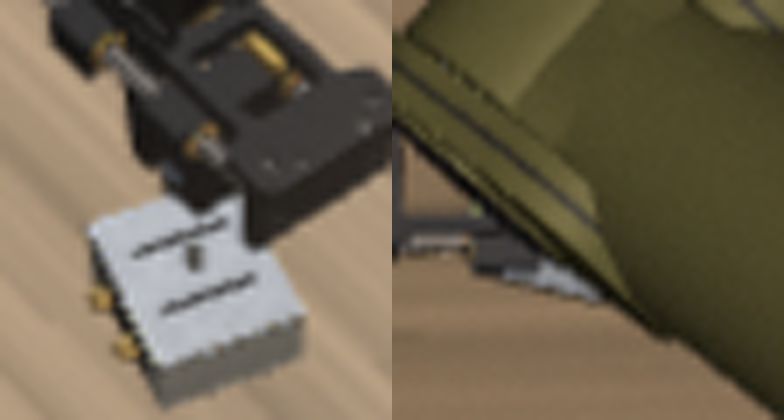

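The scene crop shows the gripper above the jig, with the near finger hiding the ring and the spigot still visible at crop (195,257). The top view is blocked by the arm, so I will go by the measured centre and feel the contact.

Request:
{"op": "servo_tool", "data": {"translation": [[-0.002,0,0.015],[0,0,0.007],[0,0,0],[0,0,0]], "turn": [[0,0,0],[0,0,0],[0,0,0],[0,0,0]]}}

```text
clock: 9.32
tool_pos: [0.6352, 0.0148, 0.0677]
eef_rot: [0.001, 1.0, 0.0, 0.0]
contact_force: [0.2, -0.1, 0.1]
opening: 0.225
finger_force: 6.0
```

Request:
{"op": "servo_tool", "data": {"translation": [[0,-0.0008,0.005],[0,0,0.003],[0,0,0.002],[0,0,0.002],[0,0,0]], "turn": [[0,0,0],[0,0,0],[0,0,0],[0,0,0],[0,0,0]]}}

```text
clock: 9.95
tool_pos: [0.6351, 0.0135, 0.0556]
eef_rot: [0.001, 1.0, -0.0, -0.0]
contact_force: [0.9, -0.3, -0.8]
opening: 0.223
finger_force: 6.0
```

Request:
{"op": "servo_tool", "data": {"translation": [[0,0.0003,0.004],[0,0,0.004],[0,0,0.003],[0,0,0.002],[0,0,0],[0,0,0]], "turn": [[0,0,0],[0,0,0],[0,0,0],[0,0,0],[0,0,0],[0,0,0]]}}

```text
clock: 10.7
tool_pos: [0.6353, 0.0138, 0.0428]
eef_rot: [0.001, 1.0, -0.0, 0.0]
contact_force: [0.2, -0.4, -0.7]
opening: 0.225
finger_force: 6.0
```

Request:
{"op": "servo_tool", "data": {"translation": [[0,0,0.0015],[0,0,0]], "turn": [[0,0,0],[0,0,0]]}}

```text
clock: 10.95
tool_pos: [0.6352, 0.0137, 0.0411]
eef_rot: [0.001, 1.0, -0.0, -0.0]
contact_force: [-0.8, -0.3, -0.1]
opening: 0.221
finger_force: 6.0
```

Request:
{"op": "servo_tool", "data": {"translation": [[0,0,0],[0,0,0],[0,0,0],[0,0,-0.01],[0,0,-0.04],[0,0,-0.05],[0,0,-0.03]], "turn": [[0,0,0],[0,0,0],[0,0,0],[0,0,0],[0,0,0],[0,0,0],[0,0,0]], "grip": 0.4}}

```text
clock: 11.82
tool_pos: [0.6361, 0.0145, 0.1746]
eef_rot: [0.001, 1.0, 0.001, 0.002]
contact_force: [0.1, -0.1, -0.4]
opening: 0.401
finger_force: 0.0
```

Request:
{"op": "servo_tool", "data": {"translation": [[0.0232,-0.0554,0],[0.0232,-0.0554,0],[0.0232,-0.0554,0],[0.0232,-0.0554,0],[0.0232,-0.0554,0],[0,0,0.03],[0,0,0]], "turn": [[0,0,-0.04],[0,0,0],[0,0,0],[0,0,0],[0,0,0],[0,0,0],[0,0,0]], "grip": 0.6}}

```text
clock: 12.7
tool_pos: [0.5258, -0.2669, 0.1403]
eef_rot: [-0.018, 1.0, 0.001, -0.002]
contact_force: [0.6, 0.7, 1.3]
opening: 0.6
finger_force: 0.0
```

Run:
```python
from plant import r, optics
from h import *
s=optics.snapshot("scene"); t=optics.snapshot("top"); np.savez("scene2.npz",**s); np.savez("top2.npz",**t)
st=r.get_state(); print(st["tool_pos"],st["eef_rot"],st["q"])
cv2.imwrite("pics/ring.png",np.hstack([crop(s["img"],246,214,25,8),crop(t["img"],261,174,25,8)]))
```

```text
[ 0.52822036 -0.26519927  0.14231195] [-1.95701497e-02  9.99808211e-01  3.31090897e-04  6.64556869e-04] [ 0.85439554  0.90969643 -0.87067294  1.73838838  0.85899782  0.92098405
  1.22377701]
```

View pics/ring.png

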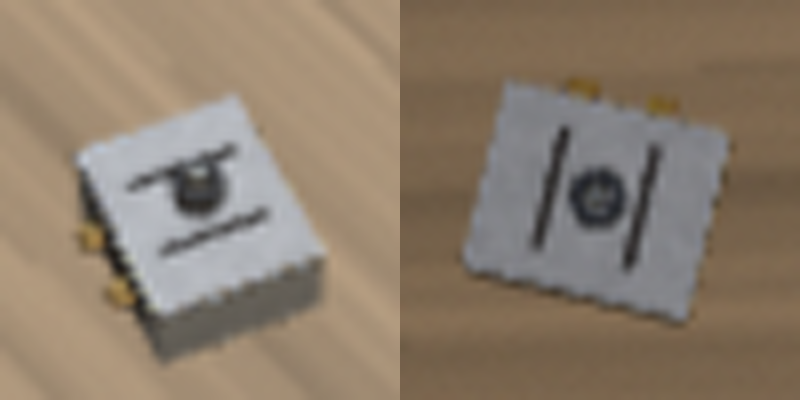

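The crops show the ring around the spigot, flat and midway between the lines, at scene crop (200,188) and top crop (598,197).

Request:
{"op": "servo_tool", "data": {"translation": [[0.008,0.002,0.04],[0,0,0.04],[0,0,0.03],[0,0,0.01],[0,0,0.004],[0,0,0],[0,0,0]], "turn": [[0,0,-0.002],[0,0,0],[0,0,0],[0,0,0],[0,0,0],[0,0,0],[0,0,0]]}}

```text
clock: 13.68
tool_pos: [0.5201, -0.2649, 0.0184]
eef_rot: [-0.02, 1.0, -0.0, 0.001]
contact_force: [0.6, 0.5, -0.4]
opening: 0.602
finger_force: 0.0
```

Request:
{"op": "servo_tool", "data": {"translation": [[0,0.0018,0.004],[0,0,0.0014],[0,0,0],[0,0,0]], "turn": [[0,0,0],[0,0,0],[0,0,0],[0,0,0]]}}

```text
clock: 14.18
tool_pos: [0.5192, -0.263, 0.0118]
eef_rot: [-0.02, 1.0, -0.0, -0.0]
contact_force: [0.2, 0.5, -0.0]
opening: 0.599
finger_force: 0.0
```

Request:
{"op": "servo_tool", "data": {"translation": [[0,0,0],[0,0,0],[0,0,0],[0,0,0],[0,0,0]], "turn": [[0,0,0],[0,0,0],[0,0,0],[0,0,0],[0,0,0]], "grip": 0.38, "grip_force": 12}}

```text
clock: 14.8
tool_pos: [0.5192, -0.263, 0.0118]
eef_rot: [-0.02, 1.0, -0.0, 0.0]
contact_force: [-0.3, -0.2, 1.0]
opening: 0.38
finger_force: 3.3
```

Request:
{"op": "servo_tool", "data": {"translation": [[0,0,0],[0,0,0],[0,0,0],[0,0,-0.005],[0,0,-0.02],[0,0,-0.03],[0,0,-0.03],[0,0,0],[0,0,0]], "turn": [[0,0,0],[0,0,0],[0,0,0],[0,0,0],[0,0,0],[0,0,0],[0,0,0],[0,0,0],[0,0,0]], "grip": 0.341, "grip_force": 15}}

```text
clock: 15.92
tool_pos: [0.5188, -0.2632, 0.0969]
eef_rot: [-0.02, 1.0, -0.0, -0.0]
contact_force: [-0.5, 1.6, -0.9]
opening: 0.343
finger_force: 6.1
```

Run:
```python
from plant import r, optics
from h import *
s=optics.snapshot("scene"); t=optics.snapshot("top"); np.savez("scene3.npz",**s); np.savez("top3.npz",**t)
st=r.get_state(); print(st["tool_pos"],st["eef_rot"],st["q"],st["opening"],st["finger_force"])
tip=st["tool_pos"]+[.09,.0035,.019]; us=proj(s,tip).round().astype(int); ut=proj(t,tip).round().astype(int); print(us,ut)
cv2.imwrite("pics/lift.png",np.hstack([crop(s["img"],us[0]+14,us[1]-5,38,7,28),crop(t["img"],ut[0],ut[1]+15,38,7,28)]))
```

```text
[ 0.51843491 -0.26298735  0.09607524] [-1.96451481e-02  9.99806641e-01  1.09458707e-04 -8.58645184e-04] [ 0.83365084  0.95911264 -0.81480385  1.7913416   0.93608609  0.83313133
  1.15527552] 0.34027022806899687 6.082387533970177
[197 141] [366 177]
```

View pics/lift.png

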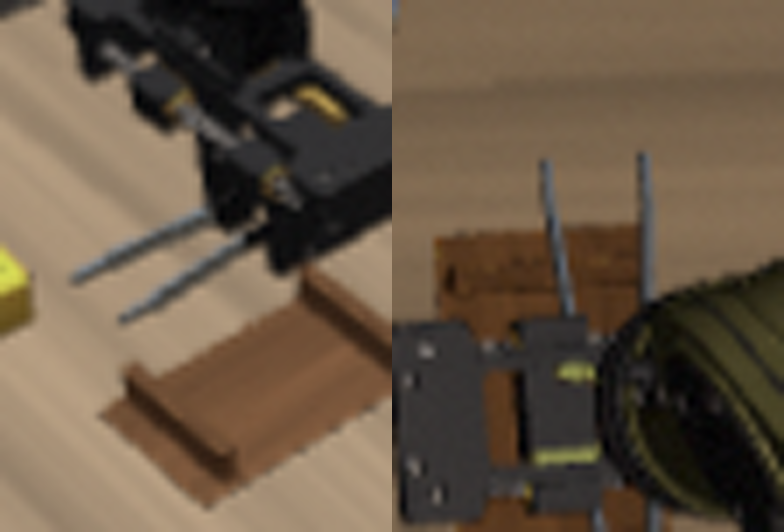

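The lift crop shows the tweezers squeezed in the gripper and clear of the rest. Their tips are at scene crop (75,279) and (123,320), and at top crop (547,160) and (644,154). Next I measure the tips.

```bash
cat > tips.py <<'E'
from h import *
def arms(s,u0,u1,v0,v1,k=8,thr=.5):
    "grey (steel) components in a window: per component outline in full pixels"
    a=s["img"][v0:v1,u0:u1].astype(np.float32); c=a[...,0]-a[...,2]; bg=np.median(c)
    c=cv2.resize(c/bg,None,fx=k,fy=k,interpolation=cv2.INTER_CUBIC); m=(c<thr).astype(np.uint8)
    n,l,st,_=cv2.connectedComponentsWithStats(m); o=[]
    for i in range(1,n):
        if st[i,4]<60: continue
        y,x=np.nonzero(l==i); o.append(np.c_[(x+.5)/k-.5+u0,(y+.5)/k-.5+v0])
    return o
E
python3 - <<'E'
from tips import *
np.set_printoptions(precision=4,suppress=True)
for n,win in(("top3.npz",(354,380,164,182)),("scene3.npz",(176,204,128,156))):
    s=load(n); print(n)
    for P in arms(s,*win):
        d=P-P.mean(0); e=np.linalg.svd(d,full_matrices=False)[2][0]; pr=d@e
        print(len(P)/64,P.mean(0),P.mean(0)+e*pr.min(),P.mean(0)+e*pr.max(),"end rays z.115:",ray(s,P.mean(0)+e*pr.min(),.115),ray(s,P.mean(0)+e*pr.max(),.115))
E
```

```text
top3.npz
10.9375 [373.69   178.3909] [373.422  175.2922] [373.9589 181.5005] end rays z.115: [ 0.6134 -0.2791  0.115 ] [ 0.5973 -0.2798  0.115 ]
8.75 [359.7308 178.9134] [359.519  176.3059] [359.9407 181.4981] end rays z.115: [ 0.6118 -0.2434  0.115 ] [ 0.5984 -0.2439  0.115 ]
scene3.npz
29.15625 [198.4904 134.4934] [203.7706 131.8537] [192.6703 137.4031] end rays z.115: [ 0.5685 -0.2818  0.115 ] [ 0.6112 -0.2821  0.115 ]
1.265625 [177.8017 132.436 ] [177.1385 132.6788] [178.4426 132.2013] end rays z.115: [ 0.6373 -0.3326  0.115 ] [ 0.6328 -0.3319  0.115 ]
1.4375 [180.4837 135.9402] [179.7932 136.0192] [181.2069 135.8575] end rays z.115: [ 0.6394 -0.3136  0.115 ] [ 0.6355 -0.3114  0.115 ]
8.03125 [201.6547 142.043 ] [203.6617 140.6313] [199.5988 143.4891] end rays z.115: [ 0.5927 -0.2476  0.115 ] [ 0.6102 -0.2447  0.115 ]
```

```bash
cat > depth.py <<'E'
from h import *
def pts(s):
    v,u=np.mgrid[0:384,0:512]; z=s["z_map"]; P=np.stack([u,v,np.ones_like(u)],-1).reshape(-1,3)@np.linalg.inv(s["mtx"]).T*z.reshape(-1,1)
    W=(P-s["t"])@s["R"]; W[z.reshape(-1)<=0]=np.nan; return W
def slices(s,tcp,yaw,lo=.03,hi=.096,step=.011):
    W=pts(s); d=W-tcp; c,n=np.cos(yaw),np.sin(yaw); L=np.c_[d[:,0]*c+d[:,1]*n,-d[:,0]*n+d[:,1]*c,d[:,2]]
    L=L[(abs(L[:,1])<.03)&(L[:,2]>.0)&(L[:,2]<.04)&(L[:,0]>lo)&(L[:,0]<hi+.01)]
    for a in np.arange(lo,hi,step):
        for sg in(1,-1):
            q=L[(L[:,0]>=a)&(L[:,0]<a+step)&(L[:,1]*sg>0)]
            if len(q): print(f"x {q[:,0].mean()*1e3:.0f} y {q[:,1].mean()*1e3:.1f} z {np.median(q[:,2])*1e3:.1f} n{len(q)}",end=" | ")
        print()
    for sg in(1,-1): q=L[L[:,1]*sg>0]; print("end x",q[:,0].max(),"slope deg",np.degrees(np.arctan(np.polyfit(q[:,0],q[:,2],1)[0])))
E
python3 - <<'E'
from depth import *
from plant import r
for n in("top3.npz","scene3.npz"):
    print(n); slices(load(n),np.array([.5186,-.263,.0965]),.0395)
# reference: as they lay, tcp-like frame with z origin 20 mm under them
for n in("top0.npz","scene0.npz"):
    print(n); slices(load(n),np.array([.5192,-.263,.0118]),.0395,lo=.065)
print([ (round(float(x["finger_force"]),2),round(float(x["opening"]),4)) for x in [r.get_state() for _ in range(3)]])
E
```

```text
top3.npz
x 39 y 13.8 z 23.1 n4 | x 39 y -15.9 z 21.1 n3 | 
x 47 y 14.1 z 22.3 n8 | x 47 y -15.6 z 18.1 n9 | 
x 57 y 14.9 z 23.3 n8 | x 58 y -17.0 z 19.6 n8 | 
x 69 y 16.2 z 22.8 n10 | x 69 y -18.1 z 23.1 n11 | 
x 81 y 16.6 z 19.0 n5 | x 81 y -19.2 z 20.9 n6 | 
x 89 y 16.6 z 18.8 n6 | x 89 y -18.8 z 21.6 n6 | 

end x 0.09217143921042348 slope deg -3.3083564307622413
end x 0.09198432753451657 slope deg 2.9374658755312693
scene3.npz
x 37 y 16.2 z 21.7 n8 | x 35 y -12.5 z 22.2 n10 | 
x 47 y 16.5 z 23.8 n7 | x 46 y -12.8 z 21.3 n9 | 
x 57 y 18.9 z 23.6 n8 | x 57 y -13.2 z 23.1 n11 | 
x 67 y 18.6 z 22.5 n9 | x 69 y -15.2 z 22.3 n10 | 
x 79 y 20.3 z 22.9 n8 | x 78 y -15.8 z 23.1 n5 | 
x 90 y 19.8 z 23.6 n7 | x 90 y -16.2 z 22.6 n7 | 

end x 0.09470836540524714 slope deg 1.0276711018963671
end x 0.09345449471856312 slope deg 0.4177731088142055
top0.npz
x 71 y 21.8 z 22.1 n8 | x 71 y -26.2 z 22.4 n8 | 
x 82 y 22.4 z 21.1 n7 | x 82 y -27.4 z 21.7 n8 | 
x 91 y 22.7 z 20.7 n2 | x 90 y -28.0 z 22.0 n4 | 
end x 0.09220391518322095 slope deg -2.3905192858237325
end x 0.09167380710488865 slope deg -4.7220148274632106
scene0.npz
x 71 y 25.4 z 23.0 n8 | x 71 y -23.2 z 23.0 n8 | 
x 82 y 25.6 z 22.1 n6 | x 81 y -24.9 z 22.0 n6 | 
x 91 y 27.3 z 23.5 n4 | x 91 y -24.2 z 20.9 n3 | 
end x 0.09368517273952935 slope deg 0.2476696872668425
end x 0.09267608150294632 slope deg -5.1902314559754235
[(6.08, 0.3403), (6.08, 0.3403), (6.08, 0.3403)]
```

Run:
```python
from h import *
for n,(u,v),h in(("top0.npz",(261,174),22),("top2.npz",(261,174),22),("scene2.npz",(246,214),25)):
    s=load(n); a=s["img"][v-h:v+h,u-h:u+h].astype(np.float32); k=8
    c=cv2.resize((a[...,0]-a[...,2])/a.mean(2),None,fx=k,fy=k,interpolation=cv2.INTER_CUBIC); g=cv2.resize(a.mean(2),None,fx=k,fy=k,interpolation=cv2.INTER_CUBIC)
    m=((c<.15)&(g>(100 if n[0]=="t" else 130))).astype(np.uint8)
    cs,_=cv2.findContours(m,0,1); q=max(cs,key=cv2.contourArea)[:,0,:]
    W=np.array([ray(s,[(x+.5)/k-.5+u-h,(y+.5)/k-.5+v-h],.036)[:2] for x,y in q],np.float32)
    print(n,cv2.minAreaRect(W*1000))
```

```text
top0.npz ((635.121826171875, 12.614089965820312), (80.0114974975586, 67.39874267578125), 74.6484603881836)
top2.npz ((635.1166381835938, 12.633567810058594), (80.10310363769531, 67.3737564086914), 74.78547668457031)
scene2.npz ((635.994384765625, 14.69577407836914), (84.33133697509766, 68.32914733886719), 74.90567779541016)
```

Request:
{"op": "servo_tool", "data": {"translation": [[-0.0052,0.0373,0],[-0.0052,0.0373,0],[-0.0052,0.0373,0],[-0.0052,0.0373,0],[-0.0052,0.0373,0],[-0.0052,0.0373,0],[-0.0052,0.0373,0],[-0.0052,0.0373,0],[0,0,0],[0,0,0]], "turn": [[0,0,0],[0,0,0],[0,0,0.061],[0,0,0.061],[0,0,0.061],[0,0,0.061],[0,0,0.059],[0,0,0],[0,0,0],[0,0,0]]}}

```text
clock: 17.27
tool_pos: [0.5818, 0.0287, 0.0958]
eef_rot: [0.132, 0.991, -0.001, -0.001]
contact_force: [0.0, -1.1, -1.2]
opening: 0.343
finger_force: 6.1
```

Run:
```python
from plant import r
from scipy.spatial.transform import Rotation as Ro
import numpy as np
st=r.get_state(); R=Ro.from_quat(st["eef_rot"]); M=R.as_matrix(); yaw=np.degrees(np.arctan2(-M[1,0],-M[0,0]))
print(st["tool_pos"],yaw,M[:,2],st["opening"],st["finger_force"])
print("shift tool",M.T@(np.array([.5484,.0371,.0655])-st["tool_pos"]),"turn z",np.radians(yaw+15.1))
```

```text
[0.58176513 0.02872933 0.09584164] -15.11452951576916 [-0.00215561 -0.00153024 -0.99999651] 0.3428936204276896 6.082424386404455
shift tool [ 0.03434248 -0.00055684  0.03040064] turn z -0.00025358788889228334
```

Request:
{"op": "servo_tool", "data": {"translation": [[0.012,0,0],[0.012,0,0],[0.01,-0.0005,0.01],[0,0,0.015],[0,0,0.005],[0,0,0],[0,0,0],[0,0,0]], "turn": [[0,0,0],[0,0,0],[0,0,0],[0,0,0],[0,0,0],[0,0,0],[0,0,0],[0,0,0]]}}

```text
clock: 18.27
tool_pos: [0.55, 0.0381, 0.0671]
eef_rot: [0.132, 0.991, 0.0, 0.0]
contact_force: [-0.3, -0.7, -1.0]
opening: 0.341
finger_force: 6.1
```

```bash
cat > look.py <<'E'
from plant import r,optics
from depth import *
import sys
from scipy.spatial.transform import Rotation as Ro
def look(tag,target):
    st=r.get_state(); M=Ro.from_quat(st["eef_rot"]).as_matrix(); yaw=np.arctan2(-M[1,0],-M[0,0])
    print(st["clock"],st["tool_pos"],np.degrees(yaw),M[:,2],st["opening"],st["finger_force"],st["contact_force"])
    print("shift tool",M.T@(np.array(target)-st["tool_pos"]))
    ims=[]
    for n in("scene","top"):
        s=optics.snapshot(n); np.savez(n+tag+".npz",**s); print(n); slices(s,st["tool_pos"],yaw)
        u=proj(s,[.625,.018,.045]).round().astype(int); ims.append(crop(s["img"],*u,28,10))
    cv2.imwrite(f"pics/look{tag}.png",cv2.resize(np.hstack(ims),(800,400)))
E
python3 -c "
from look import *
look('4',[.5484,.0371,.0225])"
```

```text
18.275 [0.55001528 0.03808667 0.06709665] -15.128350155812358 [ 7.15488306e-04  1.67461906e-04 -9.99999730e-01] 0.34135585417908476 6.082463921047747 [-0.33853993 -0.71661878 -1.02246328]
shift tool [ 0.00133065 -0.00138957  0.04459532]
scene
x 36 y 16.2 z 23.7 n12 | x 35 y -12.5 z 23.0 n11 | 
x 47 y 17.4 z 22.3 n9 | x 46 y -12.9 z 24.7 n11 | 
x 58 y 17.8 z 22.9 n12 | x 57 y -13.6 z 22.8 n11 | 
x 69 y 19.0 z 23.1 n10 | x 68 y -15.4 z 22.1 n11 | 
x 79 y 19.2 z 22.1 n6 | x 79 y -16.4 z 23.1 n6 | 
x 89 y 19.8 z 22.5 n7 | x 88 y -16.2 z 21.8 n6 | 

end x 0.09175410021281612 slope deg -1.1120735655299196
end x 0.09153201074284861 slope deg -0.14041205383756541
top



x 71 y -19.5 z 27.6 n2 | 
x 83 y 15.9 z 24.6 n5 | x 79 y -20.1 z 22.5 n5 | 
x 90 y 16.2 z 21.6 n3 | x 89 y -19.2 z 22.4 n4 | 

end x 0.0929454120490392 slope deg -16.15249935837469
end x 0.09346937185497692 slope deg -14.218993749960116
```

View pics/look4.png

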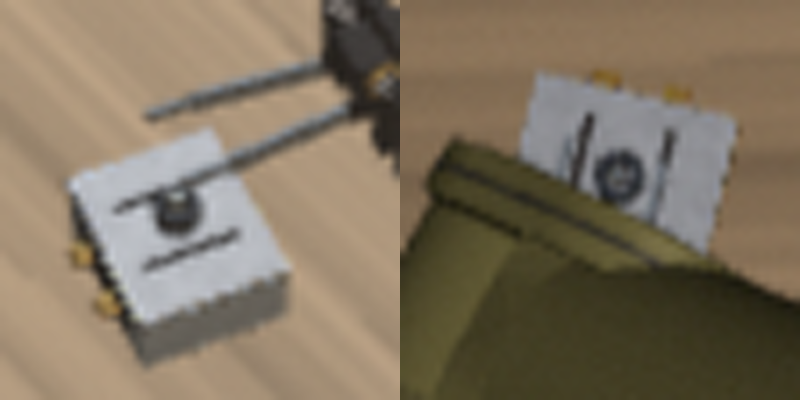

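The crops show the tweezers above the jig with the tips forward of the ring's near side, at scene crop (150,115) for the far tip. In the top crop the tips are beside the two lines, near (568,145) and (657,160). Next I correct the pose, trim the squeeze and descend partway.

Request:
{"op": "servo_tool", "data": {"translation": [[0.0013,-0.0013,0.01],[0,0,0.01],[0,0,0.008],[0,0,0.004],[0,0,0],[0,0,0]], "turn": [[0,0,0],[0,0,0],[0,0,0],[0,0,0],[0,0,0],[0,0,0]], "grip": 0.337}}

```text
clock: 19.12
tool_pos: [0.5483, 0.0373, 0.035]
eef_rot: [0.131, 0.991, 0.0, 0.0]
contact_force: [0.7, 0.5, -0.7]
opening: 0.338
finger_force: 6.4
```

```bash
python3 -c "
from look import *
look('5',[.5484,.0371,.0228])"
```

```text
19.125 [0.54826147 0.03726581 0.03499527] -15.106744930073619 [ 4.44097368e-04  1.30043957e-04 -9.99999893e-01] 0.338215576068679 6.438429085537791 [ 0.73720659  0.47417091 -0.73438639]
shift tool [-0.00017214 -0.00012692  0.01219531]
scene
x 35 y 15.6 z 22.2 n8 | x 35 y -12.3 z 23.2 n10 | 
x 46 y 17.1 z 24.5 n11 | x 46 y -13.4 z 23.6 n9 | 
x 59 y 19.1 z 4.3 n19 | x 59 y -13.2 z 17.9 n23 | 
x 68 y 19.6 z 2.6 n31 | x 69 y -14.6 z 2.7 n33 | 
x 80 y 16.0 z 3.4 n34 | x 79 y -16.4 z 3.6 n23 | 
x 91 y 13.9 z 10.1 n38 | x 91 y -15.4 z 11.0 n21 | 
x 100 y 14.8 z 2.2 n26 | x 101 y -14.5 z 2.7 n28 | 
end x 0.10528018247105243 slope deg -13.46358060735745
end x 0.10598899076885104 slope deg -13.270984396590572
top



x 73 y -20.4 z 23.4 n3 | 
x 81 y 11.3 z 3.1 n21 | x 80 y -14.9 z 2.4 n36 | 
x 90 y 12.2 z 5.2 n30 | x 91 y -12.4 z 9.3 n33 | 
x 101 y 15.3 z 2.5 n20 | x 101 y -15.4 z 1.5 n18 | 
end x 0.10551446078486111 slope deg -12.64969914813027
end x 0.10586897047001037 slope deg -6.9224572502661115
```

Request:
{"op": "servo_tool", "data": {"translation": [[0,0,0.005],[0,0,0.004],[0,0,0.002],[0,0,0.001],[0,0,0],[0,0,0],[0,0,0]], "turn": [[0,0,0],[0,0,0],[0,0,0],[0,0,0],[0,0,0],[0,0,0],[0,0,0]]}}

```text
clock: 20.1
tool_pos: [0.5481, 0.0371, 0.0229]
eef_rot: [0.132, 0.991, -0.0, 0.0]
contact_force: [0.6, -0.4, -0.4]
opening: 0.335
finger_force: 6.4
```

```bash
python3 -c "
from look import *
look('6',[.5484,.0371,.0228])"|head -3
```

```text
20.1 [0.54814194 0.0371132  0.02288216] -15.115594267218471 [ 1.82379542e-04 -4.58983723e-05 -9.99999982e-01] 0.33510882637191086 6.4383339788764715 [ 0.57824566 -0.40080074 -0.36350764]
shift tool [-2.52558727e-04  5.45480136e-05  8.22029211e-05]
scene
```

View pics/look6.png

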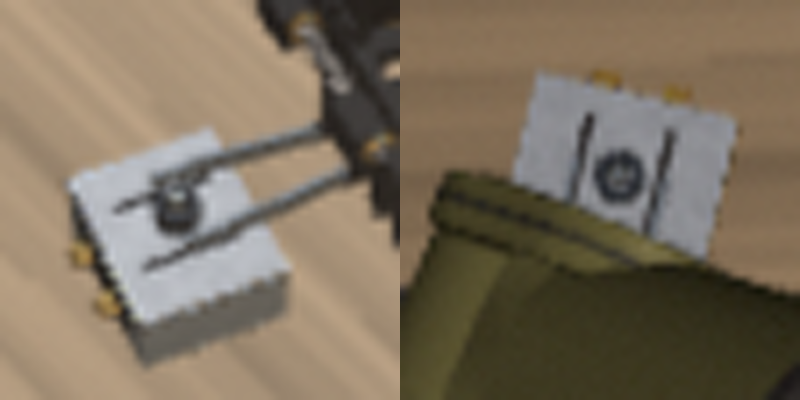

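The scene crop shows a tip on each side of the ring, following the two lines. In the top crop the tips lie on the lines near (575,165) and (660,165). I will check the centring with profiles taken across the lines.

Run:
```python
from h import *
ys=np.arange(-25,26,1.)*1e-3
def prof(s,C,yaw,x,z):
    c,n=np.cos(yaw),np.sin(yaw); uv=np.array([proj(s,[C[0]+x*c-y*n,C[1]+x*n+y*c,z]) for y in ys],np.float32)
    return cv2.remap(s["img"].astype(np.float32).mean(2),uv[:,:1],uv[:,1:],cv2.INTER_CUBIC)[:,0]
for n,C in(("top",(.6351,.0126)),("scene",(.6355,.0151))):
    b=load(n+"2.npz"); s=load(n+"6.npz")
    av=lambda s,xs:np.mean([prof(s,C,np.radians(-15.1),x*1e-3,.036) for x in xs],0).round().astype(int)
    print(n,"y      ",*(ys*1e3).astype(int))
    print("before -6..0",*av(b,(-6,-4,-2)));print("now    -6..0",*av(s,(-6,-4,-2)))
    print("now   +8..14",*av(s,(8,11,14)))
c=load("top6.npz")["img"]; u,v=proj(load("top6.npz"),[.632,.014,.04]).round().astype(int)
cv2.imwrite("pics/z.png",np.hstack([crop(c,u,v-2,10,40),crop(load("scene6.npz")["img"],245,212,14,28,14)[:800]][0:1]+[cv2.resize(crop(load("scene6.npz")["img"],*proj(load("scene6.npz"),[.632,.014,.04]).round().astype(int),14,28),(800,800))]))
im=cv2.imread("pics/z.png"); cv2.imwrite("pics/z.png",cv2.resize(im,(800,400)))
```

```text
top y       -25 -24 -23 -22 -21 -20 -19 -18 -17 -16 -15 -14 -13 -12 -11 -10 -9 -8 -7 -6 -5 -4 -3 -2 -1 0 1 2 3 4 5 6 7 8 9 10 11 12 13 14 15 16 17 18 19 20 21 22 23 24 25
before -6..0 134 134 134 136 135 127 111 89 65 51 56 81 112 128 121 100 77 60 49 47 53 61 66 67 65 64 66 65 57 49 50 58 71 84 101 120 133 133 117 91 61 46 57 86 114 127 129 129 130 130 131
now    -6..0 146 145 142 138 132 125 119 106 85 66 65 88 119 137 130 109 85 67 55 52 57 65 71 73 71 70 70 69 61 52 53 62 76 92 111 130 143 141 124 104 85 80 90 107 123 132 135 138 140 141 141
now   +8..14 144 144 144 146 149 144 126 97 69 54 62 86 116 138 149 151 145 135 124 115 110 106 100 95 92 93 99 107 110 110 114 121 128 135 138 141 143 138 125 101 72 54 59 87 118 139 145 143 141 141 142
scene y       -25 -24 -23 -22 -21 -20 -19 -18 -17 -16 -15 -14 -13 -12 -11 -10 -9 -8 -7 -6 -5 -4 -3 -2 -1 0 1 2 3 4 5 6 7 8 9 10 11 12 13 14 15 16 17 18 19 20 21 22 23 24 25
before -6..0 186 184 178 167 152 135 117 103 99 106 117 126 124 113 96 82 72 69 69 69 69 68 67 63 58 53 50 54 66 81 103 125 146 162 170 168 153 129 105 90 90 106 129 153 171 181 183 183 183 182 182
now    -6..0 100 92 89 91 97 103 105 105 107 113 122 129 127 116 100 85 75 72 71 71 70 70 68 65 59 54 50 53 63 76 94 109 121 124 119 107 94 83 79 84 96 115 136 159 176 186 188 188 188 187 187
now   +8..14 191 189 183 171 151 129 109 98 101 115 139 162 178 187 188 185 180 176 172 170 168 166 165 163 161 162 165 170 175 180 185 186 185 185 183 177 162 140 118 102 99 111 135 158 175 186 191 191 189 188 188
```

View pics/z.png

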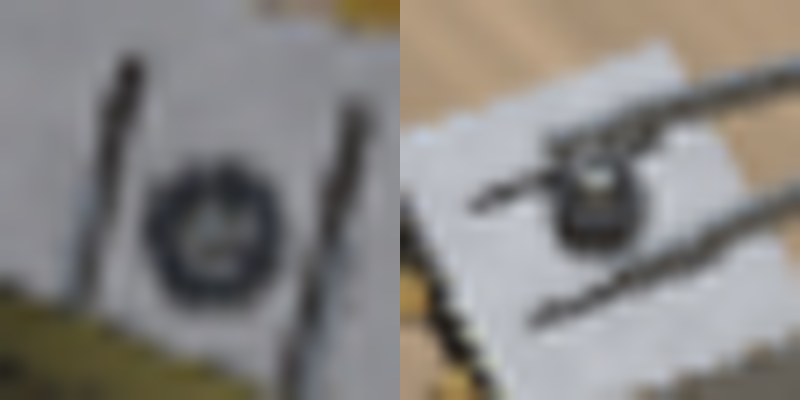

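The zoomed top crop shows a steel tip on the outer half of each line, at (85,210) and (340,250). The ends are just past the ring's middle at (213,235), and both sides are clear of the ring. The force reading and pose are steady, so I am handing it in.

```bash
python3 -c "
from plant import r
print(r.finish_job())"
```

```text
the job is handed in; nothing more can be done
None
```

I handed the job in at about 20 s: the small ring lies flat on the jig's spigot, and the arm is holding the tweezers level either side of it, tips over the engraved lines at a gap of about 32 mm (estimated from images and grip force), with nothing else moved.

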